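# Clear the jar and put the folding fan away in its drawer

### The arm

A 7-joint arm with a two-finger parallel gripper is mounted at the origin on the work surface. World frame = base frame: x ahead of the robot, y to its left, z up, the work surface at z = 0. Lengths are in m, angles in degrees, forces in N, time in s.
With the tool pointing down it reaches from about 0.4 to 0.875 m from the base axis. Payload 4.4 kg.
Tool frame: the origin (TCP) lies midway between the tips of the shut fingers; the grasp point (between the pads) lies 19 mm behind it; z points along the fingers, y is the line along which they close (so a half turn about z gives the same grasp; the last joint's range is limited). The gripper opens to 85 mm and grips with 20 to 120 N. Pads are 22 mm wide; open, the fingers measure 114 mm over their backs; the gripper's body (76 mm by 85 mm) begins 54 mm behind the grasp point. The pads swing forward as they close: fully open they stand 13 mm farther back than shut.
Start: joints at [-79.286, 36.005, 2.206, 86.941, -1.547, 57.084, -1.146], TCP at [0.163, 0.629, 0.231] pointing down, gripper open.
Joint ranges: [-175.42, 175.42], [-21.48, 121.26], [-71.46, 75.88], [10.55, 141.38], [-63.04, 243.04], [13.31, 113.54], [-168.57, 168.57]. Speed limits (degrees/s): [147.25, 147.25, 180, 180, 180, 180, 180].

### API

Orientations are given as a 3x3 rotation matrix whose columns are the frame's x, y, z axes.
In Python, from plant import telemetry, viewer, r gives the robot as it stands. The module is installed in compiled form; this text tells all that it offers.
- The arm moves only by the tool apply_moves, never from a script. Its argument "plan" is a list that holds one entry, the list of rows, each a list of 4 numbers: the shift along the tool's x, y, z in cm, then the turn about the tool's z in degrees. In form: [[[tx, ty, tz, yaw], ...]]. A call has 1 to 20 rows; each row shifts and turns the commanded pose from where the row before left it, along the tool's axes as they then stand; what a row does not reach is not made up. A row lasts 1/10 s, in which the tool goes at most 50 mm and 8.59 degrees, less where a joint would pass 70% of its speed; a pose out of reach is approached as far as the arm can. A call is refused whole if a number of a shift passes 5 or a number of a turn 8.59, either way. A call with a gripper value outside its range is refused whole. "jaw" is the closure in counts, from 0 (fully open) to 255 (shut), set as the call begins (left out, the last holds). The fingers move at their own pace and stop on an object; "grip_force" is the grip in N (left out, the last holds). Time passes only in rows, so rows that do not move let the fingers close. It gives the time, the measured TCP pose, the force, the opening and the grip force at its end, in the units of the state.
- telemetry.observe(): the state, without advancing time (a new reading comes with each control period).
- viewer.capture(name): name is "side" or "top"; returns (picture, depth): 400x640x3 uint8, red, green, blue; 400x640 float32, m along the optical axis (not along the pixel's ray), 0 where there is no reading.
- viewer.camera_model(name): a dict with "camera_matrix" (3x3 intrinsics, pixels), "position" and "attitude" of the camera in the world. Camera axes: x right, y down, z forward; pixel columns grow to the right and rows downward; lengths in m; the calibration is good to about 2 mm. A picture is of the moment at which its call begins. camera_model takes no time and is no camera call.
- r.hand_in(): hands the job in; it is judged then, once.
Trained networks look in the newest picture that a camera, given by its name, has taken for a name from the list of things; names that differ only in an ending like _2 or _b are one class to them, and where a whole thing is asked for, a point or a joint stands for the part that bears it (a point fixed in the world has none). Each returns a list of dicts, best first, with "score" (0 to 1); they miss things now and then, are a little off and sometimes report something else, mostly with a low value. They report only what shows in the picture. A call takes as long as a camera call. They do not tell look-alikes from the thing itself.
- viewer.recognise(camera, target): "position" ([column, row] in pixels, amid what is visible of it).
- viewer.masks_of(camera, target): "pixels" (400x640 bool, what is visible of it) and "position" ([column, row] in pixels, amid what is visible of it).
- viewer.tip_of(camera, target): "position" ([column, row] in pixels: a listed point, or the origin of a listed thing).
The state is a dict: "t": time; "joint_pos": joint angles; "joint_vel": joint speeds; "joint_torque": joint torques, N m; "ee_pos": TCP position; "tcp_rot": TCP orientation; "wrist_force": force on the tool from outside, world axes, zero at the start; "ft_torque": the same for the moment, N m; "opening": finger opening in m; "grasp_force": force on a finger pad.
Only numpy, scipy, OpenCV 4.12 (cv2) and the standard library are available. Lean on these libraries where they do the work, as an engineer would, in place of code of your own. Each camera call takes 0.05 s, during which the arm holds its last target. There are 200 camera calls.

### The job

Put the brown folded fan that lies on the desk away in the drawer of the low chest. First lift the green jar out of the drawer's way and stand it upright, wholly on the round red stand; then pull the drawer fully open without it touching the jar, and lay the fan flat in the drawer's front compartment, lengthwise from side to side, setting it down rather than dropping it. Leave the drawer open, keep the jar upright and disturb nothing else on the desk.

Things in the scene. Friction and masses are not known exactly. Their poses are not given: they have to be found in the camera images.
- jar: Celadon-green lidded jar (the obstacle): upright cylinder 54 mm in diameter, straight-sided up to 76 mm, then a flat dark lid 56 mm in diameter up to 84 mm and a small lid knob up to 92 mm (all fixed together), 0.2 to 0.45 kg. Origin: centre of its underside; z up along its axis. It stands on the desk in front of the drawer, in its path, at first with at least 20 mm between it and the handle.
- stand: Flat round red lacquer stand with a cork-coloured middle, 124 mm in diameter, 12 mm high, fixed to the desk, to the left or the right of the drawer. Origin: centre of its underside, on the desk; its flat top is 12 mm higher.
- fan: Folded folding fan, a rigid bar 200 mm long (its x axis), 28 mm wide (y), 22 mm high (z): two brown bamboo guards with cream paper between; about 0.09 kg. It lies on the desk on the side opposite to the stand. Origin: centre of its underside. Either end may point either way in the drawer.
- chest: Low dark wooden chest fixed to the desk, 260 mm deep (x), 260 mm wide (y), 60 mm high; two dark folded fans (not the one to handle) on a grey board, fixed to the rear part of its top, reach 84 mm high and start 170 mm behind its front face. Origin: centre of its underside; its -x axis points out of the front face (towards the robot, within 0.12 rad), the front face is 130 mm from the origin.
- drawer (a joint): The chest's only drawer: how far it is pulled out along the chest's -x axis, in m: 0 shut, 0.15 at its stop (fully open). It starts almost shut, slides with about 2 N of friction plus slight damping, and stays where it is left.
- handle (a point): Middle of the drawer's brass pull: a round bar 12 mm thick and 90 mm long along the chest's y axis, 45 mm in front of the drawer's face (39 mm clear gap behind the bar), its centre 36 mm above the desk. It moves with the drawer; its axes are the chest's.
- bay (a point): Centre of the floor of the drawer's front compartment, which is grey, 120 mm (chest x) by 224 mm (chest y) inside; floor 14 mm above the desk, side and rear walls 30 mm higher than the floor, the drawer's front panel 37 mm higher. It moves with the drawer; axes those of the chest, z up. Wholly uncovered by the chest's top when the drawer is fully open; 72 mm behind the drawer's face.
- bowl: Bystander, to be left alone: the blue ceramic water bowl, 124 mm across, 50 mm high. Origin: centre of its underside.
- inkstone: Bystander, to be left alone: the round black lidded inkstone, 116 mm across, 34 mm high. Origin: centre of its underside.
- seal: Bystander, to be left alone: the stone seal, 34 x 34 mm, 56 mm high. Origin: centre of its underside.
- weight: Bystander, to be left alone: the brass paperweight bar, 160 x 26 x 18 mm. Origin: centre of its underside.
- dish: Bystander, to be left alone: the white paint dish, 100 mm across, 16 mm high. Origin: centre of its underside.
- tin: Bystander, to be left alone: the small red can with a pale lid, 56 mm across, 45 mm high. Origin: centre of its underside.
Mind the look-alikes: they are no part of the job. What is shaped like the jar but blue or pink is not meant.

How it is judged (in metres and radians):
On the way, in this order (a step that is already met when the one before it is completed fails the run):
1. the jar stands upright on the red stand, let go (horizontal distance between jar and stand below 0.034 m and z of jar in the frame of stand between 0.006 and 0.018 m and angle between jar's own z axis and vertical below 0.1 rad and contact force between the fingers and jar below 0.2 N), for 0.2 s.
2. the drawer is pulled fully open (at least 135 of its 150 mm) (value of joint drawer above 0.135 m), for 0.1 s.
3. the fan, still held, is lowered into the front compartment to within 13 mm of its floor (x of fan in the frame of bay between -0.05 and 0.05 m and y of fan in the frame of bay between -0.02 and 0.02 m and z of fan in the frame of bay below 0.013 m and contact force between the fingers and fan above 0.3 N), for 0.05 s.
At the end, for the whole second after the job is handed in: Jar let go, at rest, upright (0.1 rad), wholly on the stand (axis within 34 mm of its centre); drawer open over 110 mm; fan let go, at rest, flat (0.12 rad) on the front compartment's floor, its length within 0.35 rad of side to side and its middle within 20 mm sideways of the compartment's (all of step 1 and x of fan in the frame of bay between -0.05 and 0.05 m and y of fan in the frame of bay between -0.02 and 0.02 m and z of fan in the frame of bay between -0.005 and 0.006 m and angle between fan's own z axis and vertical below 0.12 rad and angle between the x axis of fan and the y axis of bay, either way round below 0.35 rad and value of joint drawer above 0.11 m and contact force between the fingers and fan below 0.2 N and linear speed of each of fan, jar below 0.02 m/s); the robot touches nothing.
It fails at once if the chest, its drawer or handle strikes or pushes the jar (contact force between chest and jar above 1 N).
It fails at once if the jar is tipped by more than 0.5 rad (angle between jar's own z axis and vertical above 0.5 rad).
It fails at once if a bystander (bowl, inkstone, seal, paperweight, dish or can) is moved by more than 20 mm (distance of any of bowl, inkstone, seal, weight, dish, tin from where it was at the start of the episode above 0.02 m).
It also fails if it takes over 72 s, if anything falls off the work surface, if the arm or the gripper's body presses on something with over 40 N, if the wrist force passes 120 N, or if a joint passes its speed limit or range.

## Working session

There is one attempt and no reset: what is moved stays moved. The work goes in short steps, Python scripts to look and compute and a tool call to move; the robot and the scene stay as the last step left them, time stands still between calls to the robot, and variables do not carry over. Pictures are saved under pics/ and viewed, at most 10 in all, crops included, and the job is handed in when it is done.

Besides the shell and the picture viewer there is one more tool, called after ">>>" by a JSON object that holds its "name" and its "arguments". apply_moves: Moves the arm, as the interface text tells. Its arguments: {"type":"object","properties":{"plan":{"type":"array"},"jaw":{"type":"number"},"grip_force":{"type":"number"}},"required":["plan"]}

```bash
mkdir -p pics; cat > h.py <<'E'
import numpy as np, cv2
from plant import telemetry, viewer, r
def cloud(name,depth):
    m=viewer.camera_model(name);K=np.array(m["camera_matrix"]);R=np.array(m["attitude"]);p=np.array(m["position"])
    v,u=np.mgrid[0:400,0:640]
    c=np.stack([(u-K[0,2])/K[0,0]*depth,(v-K[1,2])/K[1,1]*depth,depth],-1)
    return c@R.T+p
E
python3 - <<'E'
from h import *
for n in ("top","side"):
    m=viewer.camera_model(n);print(n,m)
    im,d=viewer.capture(n);cv2.imwrite(f"pics/{n}0.png",im[:,:,::-1]);P=cloud(n,d)
    np.savez(f"{n}0.npz",im=im,P=P,d=d)
    for t in "jar stand fan chest handle bay bowl inkstone seal weight dish tin".split():
        for k in viewer.masks_of(n,t)[:3]:
            q=P[k["pixels"]&(d>0)]
            if len(q): print(n,t,round(k["score"],2),np.round(k["position"]),len(q),np.round(np.median(q,0),3),np.round(np.percentile(q,3,axis=0),3),np.round(np.percentile(q,97,axis=0),3))
print(telemetry.observe())
E
```

```text
top {'camera_matrix': array([[462.15493239,   0.        , 316.01582236],
       [  0.        , 462.15493239, 206.72107559],
       [  0.        ,   0.        ,   1.        ]]), 'position': array([ 0.40706322, -0.07840388,  1.33557556]), 'attitude': array([[-0.02584675, -0.99310314,  0.11435952],
       [-0.99962949,  0.02469959, -0.01143706],
       [ 0.00853355, -0.11461276, -0.99337359]])}
top jar 0.94 [202. 312.] 471 [0.283 0.217 0.083] [0.257 0.197 0.008] [0.306 0.246 0.091]
top jar 0.86 [193. 144.] 491 [0.739 0.241 0.081] [ 0.719  0.22  -0.001] [0.768 0.286 0.09 ]
top jar 0.64 [243. 220.] 366 [0.525 0.104 0.083] [0.502 0.081 0.029] [0.55  0.131 0.092]
top stand 0.95 [391. 249.] 1477 [ 0.429 -0.305  0.012] [ 0.376 -0.359  0.006] [ 0.484 -0.251  0.017]
top fan 0.57 [173. 236.] 864 [0.485 0.306 0.019] [ 0.398  0.274 -0.002] [0.576 0.337 0.026]
top chest 0.82 [264. 128.] 8851 [0.781 0.052 0.06 ] [ 0.659 -0.07   0.038] [0.913 0.175 0.085]
top handle 0.92 [266. 171.] 551 [0.66  0.053 0.04 ] [ 0.611 -0.043  0.009] [0.664 0.153 0.053]
top bay 0.84 [265. 171.] 570 [0.66  0.047 0.04 ] [ 0
[... 3245 characters left out ...]
05]), 'joint_vel': array([-0.06677273, -0.00413272,  0.01838164, -0.12431873, -0.05586478,
       -0.08009764,  0.04467237]), 'joint_torque': array([-2.64171422e-04, -5.63274801e+01,  1.22577801e+00, -1.93780303e+01,
        1.09490732e-02,  1.53963916e-03,  2.84427995e-05]), 'ee_pos': array([0.1625745 , 0.62935401, 0.23129842]), 'tcp_rot': array([[-9.68211317e-01,  2.50133657e-01,  5.16240456e-06],
       [ 2.50133657e-01,  9.68211317e-01, -7.82597634e-07],
       [-5.19405252e-06,  5.33571243e-07, -1.00000000e+00]]), 'wrist_force': array([-0.36915797,  0.39969712,  0.41376046]), 'ft_torque': array([-0.00339267, -0.05318427, -0.01944755]), 'grasp_force': 0.0, 'opening': 0.08560429381388227}
```

View pics/top0.png

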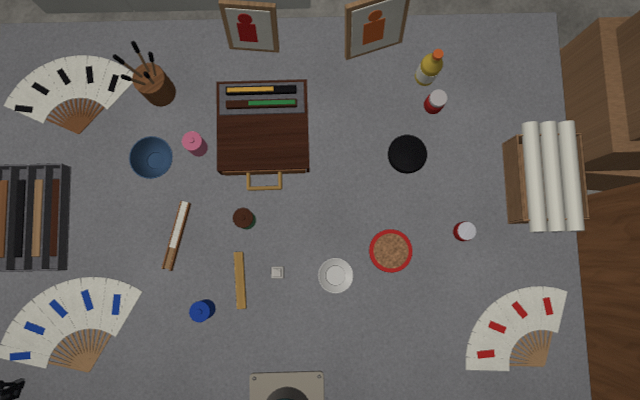

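View pics/side0.png

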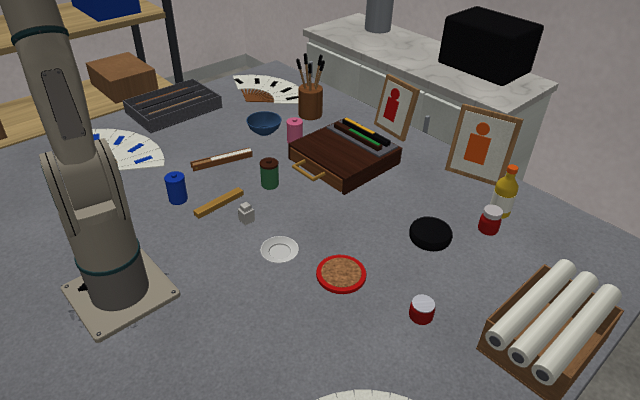

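The top view shows the green jar's dark lid at (243,218), in front of the handle at (265,181). The fan is at (177,236) and the stand at (391,250). The blue jar (202,312) and the pink jar (193,144) are look-alikes. Next I'll refine the poses.

```bash
python3 - <<'E'
from h import *
def box(q): return cv2.minAreaRect((q[:,:2]*1000).astype(np.float32))
for n in ("top","side"):
    f=np.load(n+"0.npz");P=f["P"];d=f["d"];im=f["im"].astype(int);x,y,z=P[...,0],P[...,1],P[...,2]
    def s(c): return P[c&(d>0)]
    j=s((abs(x-.525)<.06)&(abs(y-.103)<.06)&(z>.078)&(z<.087));print(n,"jar lid",len(j),cv2.minEnclosingCircle((j[:,:2]*1000).astype(np.float32)),np.median(j[:,2]))
    j=s((abs(x-.525)<.06)&(abs(y-.103)<.06)&(z>.02));print(" jar all",box(j))
    q=s((abs(x-.485)<.13)&(abs(y-.305)<.07)&(z>.014)&(z<.05));print(" fan",box(q),np.median(q[:,2]))
    q=s((abs(x-.43)<.08)&(abs(y+.305)<.08)&(z>.007)&(z<.03));print(" stand",cv2.minEnclosingCircle((q[:,:2]*1000).astype(np.float32)),box(q))
    q=s((abs(x-.78)<.18)&(abs(y-.05)<.16)&(z>.053)&(z<.067)&~((y>.18)));print(" chest",box(q))
    q=s((x>.58)&(x<.635)&(abs(y-.05)<.08)&(z>.03)&(z<.06));print(" handle",box(q),np.median(q,0))
E
```

```text
top jar lid 273 ((527.8848266601562, 106.91427612304688), 27.66242027282715) 0.08282909120852411
 jar all ((527.758056640625, 106.57225036621094), (54.422271728515625, 53.676387786865234), 30.96337890625)
 fan ((488.2763366699219, 306.3545837402344), (30.27888298034668, 198.5498809814453), 74.50662994384766) 0.020145753483902462
 stand ((428.62188720703125, -285.381103515625), 80.83282470703125) ((426.78399658203125, -302.92205810546875), (124.99297332763672, 134.48501586914062), 84.0184326171875)
 chest ((792.7076416015625, 51.50324249267578), (266.1928405761719, 257.6293640136719), 0.3168737292289734)
 handle ((621.635009765625, 51.40679931640625), (100.00530242919922, 26.23759651184082), 89.98931884765625) [0.61583687 0.05276622 0.04012416]
side jar lid 159 ((529.9313354492188, 104.18215942382812), 29.622915267944336) 0.08335824157955174
 jar all ((529.9512939453125, 103.56449890136719), (56.374305725097656, 55.4857177734375), 13.923406600952148)
 fan ((491.35162353515625, 304.4443054199219), (39.301544189453125, 199.9429473876953), 74.24376678466797) 0.020239947377294232
 stand ((432.05621337890625, -305.02069091796875), 64.40196228027344) ((431.531982421875, -304.63543701171875), (126.21945190429688, 120.73898315429688), 43.0871467590332)
 chest ((794.7403564453125, 48.523399353027344), (270.0218505859375, 262.6565856933594), 0.13785211741924286)
 handle ((622.2807006835938, 49.360538482666016), (24.98748016357422, 102.07402801513672), 0.1295284628868103) [0.61644616 0.0432352  0.04001335]
```

>>> {"name": "apply_moves", "arguments": {"plan": [[[-2.7, -2.3, 0, 0], [-2.7, -2.3, 0, 0], [-2.7, -2.3, 0, 0], [-2.7, -2.3, 0, 0], [-2.7, -2.3, 0, 0], [-2.7, -2.3, 0, 0], [-2.7, -2.3, 0, 0], [-2.7, -2.3, 0, 0], [-2.7, -2.3, 0, 0], [-2.7, -2.3, 0, 0], [-2.7, -2.3, 0, 0], [-2.7, -2.3, 0, 0], [-2.7, -2.3, 0, 0], [-2.7, -2.3, 0, 0], [-2.7, -2.3, 0, 0], [-2.7, -2.3, 0, 0], [-2.7, -2.3, 0, 0], [-2.7, -2.5, 1.5, 0], [0, 0, 1.5, 0], [0, 0, 0, 0]]], "jaw": 0, "grip_force": 30}}

```text
t: 3.3
ee_pos: [0.5281, 0.1035, 0.1997]
tcp_rot: [[-0.968, 0.253, -0.004], [0.253, 0.968, -0.001], [0.003, -0.002, -1.0]]
wrist_force: [-0.3, 0.7, 0.8]
opening: 0.0856
grasp_force: 0.0
```

>>> {"name": "apply_moves", "arguments": {"plan": [[[0, 0.1, 2, 0], [0, 0, 2, 0], [0, 0, 2, 0], [0, 0, 2, 0], [0, 0, 2, 0], [0, 0, 2, 0], [0, 0, 2, 0], [0, 0, 1, 0], [0, 0, 1, 0], [0, 0, 1, 0], [0, 0, 0, 0], [0, 0, 0, 0]]]}}

```text
t: 4.5
ee_pos: [0.5295, 0.1061, 0.0315]
tcp_rot: [[-0.968, 0.25, 0.0], [0.25, 0.968, 0.0], [-0.0, 0.0, -1.0]]
wrist_force: [-0.2, 0.1, 1.9]
opening: 0.0855
grasp_force: 0.0
```

>>> {"name": "apply_moves", "arguments": {"plan": [[[0, 0, 0, 0], [0, 0, 0, 0], [0, 0, 0, 0], [0, 0, 0, 0], [0, 0, 0, 0], [0, 0, 0, 0], [0, 0, 0, 0], [0, 0, 0, 0], [0, 0, 0, 0], [0, 0, 0, 0]]], "jaw": 255, "grip_force": 35}}

```text
t: 5.5
ee_pos: [0.5298, 0.1062, 0.0321]
tcp_rot: [[-0.968, 0.25, 0.001], [0.25, 0.968, 0.0], [-0.001, 0.001, -1.0]]
wrist_force: [-0.6, 1.1, 5.8]
opening: 0.053
grasp_force: 36.0
```

>>> {"name": "apply_moves", "arguments": {"plan": [[[0, 0, -0.5, 0], [0, 0, -1, 0], [0, 0, -1.5, 0], [0, 0, -2, 0], [0, 0, -2, 0], [0, 0, -2, 0], [0, 0, -1, 0], [0, -1, 0, 0], [0, -2, 0, 0], [0, -3, 0, 0], [0, -3, 0, 0], [0, -3, 0, 0], [0, -3, 0, 0], [0, -3, 0, 0], [0, -3, 0, 0], [0, -3, 0, 0]]]}}

```text
t: 7.1
ee_pos: [0.4674, -0.1281, 0.1303]
tcp_rot: [[-0.968, 0.251, -0.002], [0.251, 0.968, 0.0], [0.002, -0.0, -1.0]]
wrist_force: [0.2, -0.3, -3.7]
opening: 0.053
grasp_force: 37.1
```

>>> {"name": "apply_moves", "arguments": {"plan": [[[-0.1, -3, 0, 0], [-0.1, -3, 0, 0], [-0.1, -3, 0, 0], [-0.1, -3, 0, 0], [-0.1, -3, 0, 0], [-0.1, -2, 0, 0], [0, -1, 0, 0], [0, -0.3, 0, 0], [0, 0, 0, 0], [0, 0, 0, 0], [0, 0, 0, 0]]]}}

```text
t: 8.2
ee_pos: [0.4298, -0.3036, 0.1312]
tcp_rot: [[-0.969, 0.248, -0.0], [0.248, 0.969, 0.001], [0.0, 0.001, -1.0]]
wrist_force: [0.1, 0.1, -1.8]
opening: 0.0529
grasp_force: 37.1
```

```bash
python3 - <<'E'
from h import *
print(telemetry.observe()["ee_pos"])
for n in ("side","top"):
    im,d=viewer.capture(n);cv2.imwrite(f"pics/{n}1.png",im[:,:,::-1]);P=cloud(n,d)
    for t in("jar","stand"):
      for k in viewer.masks_of(n,t):
        q=P[k["pixels"]&(d>0)]
        if len(q): print(n,t,round(k["score"],2),np.round(k["position"]),len(q),np.round(np.median(q,0),3),np.round(np.percentile(q,2,axis=0),3),np.round(np.percentile(q,98,axis=0),3))
E
```

```text
[ 0.42976537 -0.3036469   0.13122441]
side jar 0.88 [340. 235.] 577 [ 0.409 -0.313  0.151] [ 0.402 -0.331  0.102] [ 0.436 -0.283  0.185]
side jar 0.72 [175. 188.] 606 [0.276 0.204 0.059] [0.257 0.194 0.004] [0.306 0.245 0.091]
side jar 0.72 [290. 128.] 358 [0.736 0.232 0.064] [0.72  0.216 0.002] [0.847 0.312 0.091]
side stand 0.68 [341. 274.] 1564 [ 0.427 -0.311  0.012] [ 0.373 -0.365  0.003] [ 0.486 -0.251  0.015]
top jar 0.81 [204. 309.] 456 [0.283 0.217 0.083] [0.255 0.197 0.01 ] [0.306 0.246 0.092]
top jar 0.61 [195. 144.] 473 [0.739 0.24  0.081] [0.719 0.219 0.001] [0.769 0.273 0.092]
top jar 0.59 [394. 254.] 39 [ 0.412 -0.282  0.146] [ 0.404 -0.292  0.106] [ 0.423 -0.276  0.192]
top stand 0.72 [383. 250.] 796 [ 0.419 -0.283  0.012] [ 0.373 -0.33   0.004] [ 0.487 -0.245  0.018]
top stand 0.19 [239. 278.] 619 [0.359 0.125 0.017] [ 0.282  0.11  -0.002] [0.435 0.145 0.023]
```

View pics/side1.png

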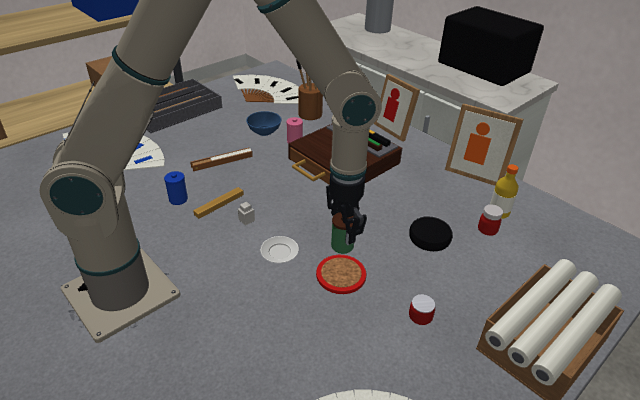

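The jar is held upright at (342,235), directly over the stand at (341,273). I'll lower it now.

>>> {"name": "apply_moves", "arguments": {"plan": [[[0, 0, 1, 0], [0, 0, 2, 0], [0, 0, 2, 0], [0, 0, 1.5, 0], [0, 0, 1, 0], [0, 0, 0.5, 0], [0, 0, 0.3, 0], [0, 0, 0, 0], [0, 0, 0.1, 0], [0, 0, 0.1, 0], [0, 0, 0, 0], [0, 0, 0, 0]]]}}

```text
t: 9.7
ee_pos: [0.4294, -0.3052, 0.0465]
tcp_rot: [[-0.968, 0.25, 0.0], [0.25, 0.968, -0.0], [-0.0, -0.0, -1.0]]
wrist_force: [-0.3, -1.6, -4.7]
opening: 0.053
grasp_force: 37.1
```

>>> {"name": "apply_moves", "arguments": {"plan": [[[0, 0, 0.1, 0], [0, 0, 0, 0], [0, 0, 0.1, 0], [0, 0, 0, 0], [0, 0, 0, 0]]]}}

```text
t: 10.2
ee_pos: [0.4292, -0.305, 0.0442]
tcp_rot: [[-0.968, 0.25, -0.0], [0.25, 0.968, 0.0], [0.0, 0.0, -1.0]]
wrist_force: [-0.0, -0.7, -4.0]
opening: 0.0529
grasp_force: 37.2
```

>>> {"name": "apply_moves", "arguments": {"plan": [[[0, 0, 0.1, 0], [0, 0, 0, 0], [0, 0, 0, 0]]]}}

```text
t: 10.5
ee_pos: [0.4293, -0.305, 0.0441]
tcp_rot: [[-0.968, 0.25, 0.0], [0.25, 0.968, -0.0], [-0.0, -0.0, -1.0]]
wrist_force: [-1.4, 0.7, 5.8]
opening: 0.0531
grasp_force: 37.8
```

>>> {"name": "apply_moves", "arguments": {"plan": [[[0, 0, 0, 0], [0, 0, 0, 0], [0, 0, 0, 0], [0, 0, 0, 0], [0, 0, 0, 0], [0, 0, 0, 0], [0, 0, 0, 0], [0, 0, -0.5, 0], [0, 0, -1, 0], [0, 0, -2, 0], [0, 0, -2, 0], [0, 0, -2, 0], [0, 0, -2, 0], [0, 0, -2, 0], [0, 0, -2, 0], [0, 0, 0, 0]]], "jaw": 0}}

```text
t: 12.1
ee_pos: [0.4309, -0.3061, 0.1816]
tcp_rot: [[-0.968, 0.25, 0.005], [0.25, 0.968, -0.003], [-0.006, -0.002, -1.0]]
wrist_force: [0.6, -0.7, -0.4]
opening: 0.0857
grasp_force: 0.0
```

>>> {"name": "apply_moves", "arguments": {"plan": [[[0, 0, 0, 7.5], [0, 0, 0, 7.5], [0, 0, 0, 7.5], [0, 0, 0, 7.5], [0, 0, 0, 7.5], [0, 0, 0, 7.5], [0, 0, 0, 7.5], [0, 0, 0, 7.5], [0, 0, 0, 7.5], [0, 0, 0, 8], [0, 0, 0, 0]]], "jaw": 125}}

```text
t: 13.2
ee_pos: [0.429, -0.3047, 0.178]
tcp_rot: [[0.0, 1.0, -0.001], [1.0, -0.0, 0.0], [0.0, -0.001, -1.0]]
wrist_force: [-0.8, 0.2, 0.5]
opening: 0.0438
grasp_force: 0.0
```

>>> {"name": "apply_moves", "arguments": {"plan": [[[3, 1.5, 0, 0], [3, 1.5, 0, 0], [3, 1.5, 0, 0], [3, 1.5, 0, 0], [3, 1.5, 0, 0], [3, 1.5, 0, 0], [3, 1.5, 0, 0], [3, 1.5, 0, 0], [3, 1.5, 0, 0], [3, 1.5, 0, 0], [3, 1.5, 0, 0], [2.5, 2, 0, 0], [0, 0, 0, 0], [0, 0, 0, 0]]]}}

```text
t: 14.6
ee_pos: [0.6138, 0.0504, 0.1778]
tcp_rot: [[-0.004, 1.0, -0.001], [1.0, 0.004, -0.0], [-0.0, -0.001, -1.0]]
wrist_force: [0.3, -0.9, 0.5]
opening: 0.0439
grasp_force: 0.0
```

```bash
python3 - <<'E'
from h import *
print(telemetry.observe()["ee_pos"],telemetry.observe()["joint_pos"])
for n in ("side","top"):
    im,d=viewer.capture(n);cv2.imwrite(f"pics/{n}2.png",cv2.resize(im[60:330,140:500,::-1],None,fx=2,fy=2));P=cloud(n,d)
    x,y,z=P[...,0],P[...,1],P[...,2]
    q=P[(d>0)&(x>.58)&(x<.65)&(abs(y-.05)<.1)&(z>.025)&(z<.055)]
    print(n,len(q),np.percentile(q,[2,50,98],axis=0))
    q=P[(d>0)&(abs(x-.43)<.07)&(abs(y+.305)<.07)&(z>.088)&(z<.11)]
    print(n,"lid",len(q),q.mean(0) if len(q) else "")
    q=P[(d>0)&(abs(x-.43)<.07)&(abs(y+.305)<.07)&(z>.088)&(z<.1)]
    if len(q): print(cv2.minEnclosingCircle((q[:,:2]*1000).astype(np.float32)))
E
```

```text
[0.61383248 0.05035136 0.17776956] [-21.19160953  38.49476154  22.96781005  96.20793473 -18.69401204
  49.18438661   9.8797191 ]
side 165 [[ 0.61118955 -0.00232216  0.03243127]
 [ 0.61877771  0.04425421  0.03942473]
 [ 0.64789059  0.09877063  0.04441354]]
side lid 340 [ 0.4269861  -0.30870147  0.09593396]
((429.7449035644531, -309.1235656738281), 30.530216217041016)
top 127 [[0.60924632 0.00122139 0.03363715]
 [0.61750375 0.01303425 0.04031545]
 [0.64921742 0.0949211  0.04622045]]
top lid 341 [ 0.42706836 -0.3044042   0.09595236]
((427.51922607421875, -305.0550842285156), 27.90877914428711)
```

View pics/side2.png

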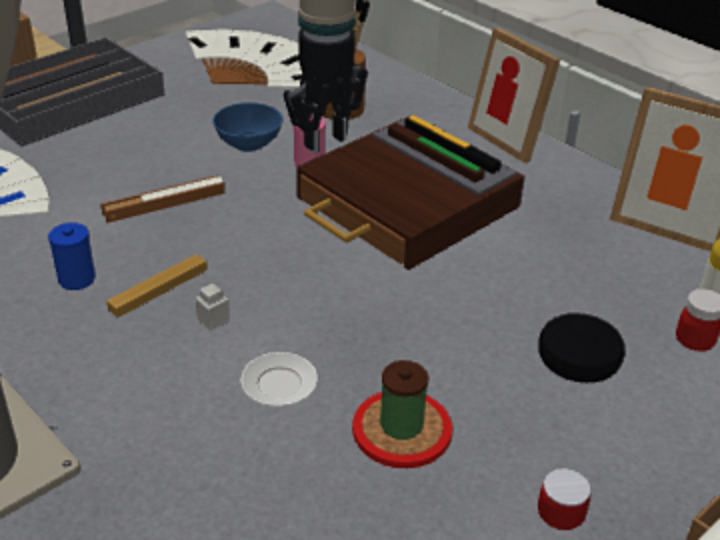

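The jar stands upright on the stand at crop pixel (404,400), and the handle at (337,220) is clear. I'll descend over the bar and grip it.

>>> {"name": "apply_moves", "arguments": {"plan": [[[0, 0.3, 2, 0], [0, 0, 2, 0], [0, 0, 2, 0], [0, 0, 2, 0], [0, 0, 2, 0], [0, 0, 2, 0], [0, 0, 1.5, 0], [0, 0, 1, 0], [0, 0, 1, 0], [0, 0, 0.3, 0], [0, 0, 0, 0], [0, 0, 0, 0]]]}}

```text
t: 15.9
ee_pos: [0.6177, 0.05, 0.0208]
tcp_rot: [[-0.0, 1.0, 0.001], [1.0, 0.0, 0.0], [0.0, 0.001, -1.0]]
wrist_force: [-0.7, 0.2, 0.1]
opening: 0.0437
grasp_force: 0.0
```

>>> {"name": "apply_moves", "arguments": {"plan": [[[0, 0, 0, 0], [0, 0, 0, 0], [0, 0, 0, 0], [0, 0, 0, 0], [0, 0, 0, 0], [0, 0, 0, 0], [0, 0, 0, 0]]], "jaw": 255, "grip_force": 30}}

```text
t: 16.6
ee_pos: [0.6175, 0.0501, 0.0208]
tcp_rot: [[-0.0, 1.0, 0.001], [1.0, 0.0, 0.0], [0.0, 0.001, -1.0]]
wrist_force: [-0.6, 0.4, 5.0]
opening: 0.0109
grasp_force: 29.5
```

>>> {"name": "apply_moves", "arguments": {"plan": [[[0, -0.5, 0, 0], [0, -1, 0, 0], [0, -1.2, 0, 0], [0, -1.2, 0, 0], [0, -1.2, 0, 0], [0, -1.2, 0, 0], [0, -1.2, 0, 0], [0, -1.2, 0, 0], [0, -1.2, 0, 0], [0, -1.2, 0, 0], [0, -1.2, 0, 0], [0, -1, 0, 0], [0, -0.6, 0, 0], [0, -0.3, 0, 0], [0, 0, 0, 0], [0, 0, 0, 0]]]}}

```text
t: 18.2
ee_pos: [0.4741, 0.0493, 0.0207]
tcp_rot: [[0.0, 1.0, -0.001], [1.0, -0.0, -0.001], [-0.001, -0.001, -1.0]]
wrist_force: [-0.4, -0.4, 8.1]
opening: 0.0107
grasp_force: 30.1
```

>>> {"name": "apply_moves", "arguments": {"plan": [[[0, -0.2, 0, 0], [0, -0.2, 0, 0], [0, 0, 0, 0], [0, 0, 0, 0]]]}}

```text
t: 18.6
ee_pos: [0.4711, 0.0493, 0.0208]
tcp_rot: [[0.0, 1.0, 0.001], [1.0, -0.0, -0.001], [-0.001, 0.001, -1.0]]
wrist_force: [1.1, -1.8, 6.8]
opening: 0.0106
grasp_force: 30.0
```

>>> {"name": "apply_moves", "arguments": {"plan": [[[0, 0, 0, 0], [0, 0, 0, 0], [0, 0, 0, 0], [0, 0, 0, 0], [0, 0, 0, 0], [0, 0, -0.5, 0], [0, 0, -1, 0], [0, 0, -2, 0], [0, 0, -3, 0], [0, 0, -3, 0], [0, 0, -3, 0], [0, 0, -2.5, 0], [0, 0, 0, 0], [0, 0, 0, 0]]], "jaw": 125}}

```text
t: 20.0
ee_pos: [0.4712, 0.0503, 0.171]
tcp_rot: [[-0.001, 1.0, 0.001], [1.0, 0.001, 0.001], [0.001, 0.001, -1.0]]
wrist_force: [0.2, 0.1, -0.0]
opening: 0.0435
grasp_force: 0.0
```

>>> {"name": "apply_moves", "arguments": {"plan": [[[0, 0, 0, -7.5], [0, 0, 0, -7.5], [0, 0, 0, -7.5], [0, 0, 0, -7.5], [0, 0, 0, -7.5], [0, 0, 0, -7.5], [0, 0, 0, -7.5], [0, 0, 0, -7.5], [0, 0, 0, -7.5], [0, 0, 0, -7], [0, 0, 0, 0]]], "jaw": 0}}

```text
t: 21.1
ee_pos: [0.4702, 0.0498, 0.1693]
tcp_rot: [[-0.964, 0.267, -0.003], [0.267, 0.964, 0.0], [0.003, -0.0, -1.0]]
wrist_force: [0.1, 0.2, 0.3]
opening: 0.0854
grasp_force: 0.0
```

>>> {"name": "apply_moves", "arguments": {"plan": [[[0.5, 2.5, 0, 0], [0.5, 2.5, 0, 0], [0.5, 2.5, 0, 0], [0.5, 2.5, 0, 0], [0.5, 2.5, 0, 0], [0.5, 2.5, 0, 0], [0.5, 2.5, 0, 0], [0.5, 2.5, 0, 0], [0.5, 2.5, 0, 0], [0.5, 2.6, 0, 0], [0, 0, 0, 0], [0, 0, 0, 0]]]}}

```text
t: 22.3
ee_pos: [0.4892, 0.3051, 0.1693]
tcp_rot: [[-0.963, 0.268, -0.002], [0.268, 0.963, -0.001], [0.001, -0.002, -1.0]]
wrist_force: [-0.4, -0.3, -0.0]
opening: 0.0858
grasp_force: 0.0
```

```bash
python3 - <<'E'
from h import *
print(telemetry.observe()["ee_pos"],telemetry.observe()["joint_pos"])
def box(q): return cv2.minAreaRect((q[:,:2]*1000).astype(np.float32))
for n in ("side","top"):
    im,d=viewer.capture(n);cv2.imwrite(f"pics/{n}3.png",cv2.resize(im[60:330,140:500,::-1],None,fx=2,fy=2));P=cloud(n,d)
    x,y,z=P[...,0],P[...,1],P[...,2]
    q=P[(d>0)&(abs(x-.485)<.13)&(abs(y-.305)<.07)&(z>.014)&(z<.035)];print(" fan",len(q),box(q) if len(q)>5 else "")
    q=P[(d>0)&(x>.44)&(x<.66)&(abs(y-.05)<.16)&(z>.03)&(z<.056)]
    print(n,len(q),np.percentile(q,[2,50,98],axis=0),box(q))
    q=P[(d>0)&(x>.53)&(x<.63)&(abs(y-.05)<.1)&(z>.005)&(z<.022)];print(n,"bay",len(q),np.percentile(q,[0,50,100],axis=0),box(q))
E
```

```text
[0.48917791 0.30509128 0.16929403] [-37.54130935  34.41118695   4.33355698 102.6084586   -3.56691133
  43.23980442  43.10977413]
 fan 394 ((491.40380859375, 305.3303527832031), (38.318115234375, 199.37413024902344), 73.71846008300781)
side 1254 [[ 0.46721379 -0.06925977  0.03054662]
 [ 0.52695895  0.03696281  0.04108124]
 [ 0.65477201  0.16614933  0.0529357 ]] ((561.2767944335938, 50.37486267089844), (248.36831665039062, 194.22789001464844), 89.58216094970703)
side bay 795 [[ 0.55713785 -0.03622275  0.00735725]
 [ 0.59462002  0.05363866  0.01412665]
 [ 0.62993495  0.14961608  0.0205969 ]] ((593.533203125, 56.69829177856445), (185.84622192382812, 72.78782653808594), 89.99005889892578)
 fan 600 ((488.18609619140625, 306.0204772949219), (30.450483322143555, 198.86598205566406), 74.99755859375)
top 1130 [[ 0.46506122 -0.06517113  0.03273703]
 [ 0.52266637  0.05697746  0.04344612]
 [ 0.65181674  0.16796109  0.05395281]] ((560.9041748046875, 51.10016632080078), (195.18838500976562, 235.90155029296875), 0.23092730343341827)
top bay 2372 [[ 0.53007162 -0.04997086  0.0050195 ]
 [ 0.5796709   0.05006084  0.01354387]
 [ 0.62999825  0.14994089  0.02144465]] ((580.0306396484375, 49.98406982421875), (199.9435577392578, 99.90931701660156), 89.97637939453125)
```

View pics/top3.png

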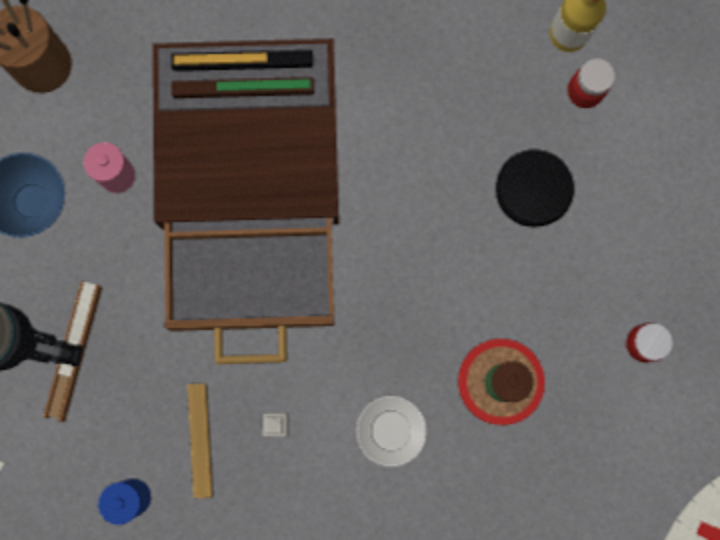

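The drawer is fully open: the grey bay spans crop (170–330, 235–320) and the handle is at y≈358. The gripper is centred over the fan, so I'll descend and grip it.

>>> {"name": "apply_moves", "arguments": {"plan": [[[0, 0, 2, 0], [0, 0, 2, 0], [0, 0, 2, 0], [0, 0, 2, 0], [0, 0, 2, 0], [0, 0, 2, 0], [0, 0, 1.5, 0], [0, 0, 1.5, 0], [0, 0, 1, 0], [0, 0, 0.4, 0], [0, 0, 0, 0], [0, 0, 0, 0]]]}}

```text
t: 23.6
ee_pos: [0.4904, 0.3054, 0.0068]
tcp_rot: [[-0.964, 0.267, 0.001], [0.267, 0.964, 0.0], [-0.001, 0.001, -1.0]]
wrist_force: [0.6, 0.3, 1.0]
opening: 0.0851
grasp_force: 0.0
```

>>> {"name": "apply_moves", "arguments": {"plan": [[[0, 0, 0, 0], [0, 0, 0, 0], [0, 0, 0, 0], [0, 0, 0, 0], [0, 0, 0, 0], [0, 0, 0, 0], [0, 0, 0, 0], [0, 0, 0, 0], [0, 0, 0, 0], [0, 0, 0, 0]]], "jaw": 255, "grip_force": 30}}

```text
t: 24.6
ee_pos: [0.4903, 0.3054, 0.0067]
tcp_rot: [[-0.964, 0.267, 0.0], [0.267, 0.964, 0.0], [-0.0, 0.001, -1.0]]
wrist_force: [-0.2, 0.5, 5.2]
opening: 0.0272
grasp_force: 30.7
```

>>> {"name": "apply_moves", "arguments": {"plan": [[[0, 0, -0.5, 0], [0, 0, -1, 0], [0, 0, -2, 0], [0, 0, -3, 0], [0, 0, -3, 0], [0, 0, -2.5, 0], [0, 0, 0, 4], [0, 0, 0, 7], [0, 0, 0, 7], [0, 0, 0, 7], [0, 0, 0, 7], [0, 0, 0, 7], [0, 0, 0, 7], [0, 0, 0, 7], [0, 0, 0, 7], [0, 0, 0, 7], [0, 0, 0, 7.5], [0, 0, 0, 0], [0, 0, 0, 0]]]}}

```text
t: 26.5
ee_pos: [0.4897, 0.3053, 0.1265]
tcp_rot: [[-0.004, 1.0, -0.0], [1.0, 0.004, 0.0], [0.0, -0.0, -1.0]]
wrist_force: [0.9, 1.2, -0.6]
opening: 0.027
grasp_force: 30.0
```

>>> {"name": "apply_moves", "arguments": {"plan": [[[-1, 0.3, 0, 0], [-2, 0.7, 0, 0], [-2, 0.8, 0, 0], [-2, 0.8, 0, 0], [-2, 0.8, 0, 0], [-2, 0.8, 0, 0], [-2, 0.8, 0, 0], [-2, 0.8, 0, 0], [-2, 0.8, 0, 0], [-2, 0.8, 0, 0], [-2, 0.8, 0, 0], [-2, 0.8, 0, 0], [-2, 0.6, 0, 0], [-0.5, 0, 0, 0], [0, 0, 0, 0], [0, 0, 0, 0]]]}}

```text
t: 28.1
ee_pos: [0.5855, 0.0513, 0.1262]
tcp_rot: [[-0.001, 1.0, -0.001], [1.0, 0.001, 0.001], [0.001, -0.001, -1.0]]
wrist_force: [-0.4, 0.2, -0.6]
opening: 0.0272
grasp_force: 30.0
```

```bash
python3 - <<'E'
from h import *
print(telemetry.observe()["ee_pos"])
def box(q): return cv2.minAreaRect((q[:,:2]*1000).astype(np.float32))
for n in ("side","top"):
    im,d=viewer.capture(n);cv2.imwrite(f"pics/{n}4.png",cv2.resize(im[60:330,140:500,::-1],None,fx=2,fy=2));P=cloud(n,d)
    x,y,z=P[...,0],P[...,1],P[...,2]
    for k in viewer.masks_of(n,"fan"):
        q=P[k["pixels"]&(d>0)];q=q[(q[:,2]>.11)&(q[:,2]<.16)]
        if len(q)>30: print(n,"fan",k["score"],len(q),box(q),np.percentile(q,[2,98],axis=0))
    q=P[(d>0)&(x>.44)&(x<.655)&(abs(y-.05)<.16)&(z>.03)&(z<.056)];print(n,"drawer",box(q))
E
```

```text
[0.58550935 0.05130776 0.12617227]
side fan 0.68 445 ((585.80029296875, 46.067787170410156), (196.82701110839844, 34.7016716003418), 88.7464828491211) [[ 0.57032931 -0.05060384  0.12266778]
 [ 0.60037433  0.13814309  0.14388722]]
side drawer ((559.08837890625, 50.357017517089844), (190.0100860595703, 249.5836181640625), 0.34963005781173706)
top fan 0.89 316 ((583.3145751953125, -6.871662139892578), (78.72624206542969, 27.55047035217285), 89.8182144165039) [[ 0.5698898  -0.04585341  0.12763573]
 [ 0.59632302  0.02910894  0.14535273]]
top drawer ((558.3162231445312, 26.527938842773438), (189.30787658691406, 188.55648803710938), 1.230964183807373)
```

View pics/top4.png

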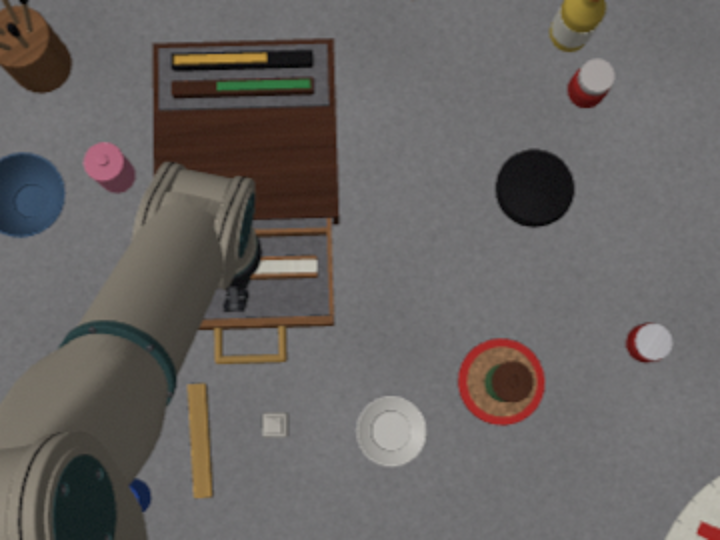

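The fan is held level above the bay, its visible end at crop (287,266), between the side walls. I'll lower it in.

>>> {"name": "apply_moves", "arguments": {"plan": [[[0, 0, 1, 0], [0, 0, 1.5, 0], [0, 0, 1.5, 0], [0, 0, 1.5, 0], [0, 0, 1.5, 0], [0, 0, 1, 0], [0, 0, 0.7, 0], [0, 0, 0.6, 0], [0, 0, 0.5, 0], [0, 0, 0.2, 0], [0, 0, 0.2, 0], [0, 0, 0, 0], [0, 0, 0, 0]]]}}

```text
t: 29.6
ee_pos: [0.5863, 0.0502, 0.0246]
tcp_rot: [[-0.0, 1.0, 0.0], [1.0, 0.0, 0.0], [0.0, 0.0, -1.0]]
wrist_force: [0.1, 0.1, -1.7]
opening: 0.0271
grasp_force: 30.0
```

>>> {"name": "apply_moves", "arguments": {"plan": [[[0, 0, 0.1, 0], [0, 0, 0, 0], [0, 0, 0.1, 0], [0, 0, 0, 0], [0, 0, 0.1, 0], [0, 0, 0, 0], [0, 0, 0, 0]]]}}

```text
t: 30.3
ee_pos: [0.586, 0.0502, 0.0212]
tcp_rot: [[-0.0, 1.0, -0.0], [1.0, 0.0, -0.0], [-0.0, -0.0, -1.0]]
wrist_force: [0.1, 1.3, -1.3]
opening: 0.0271
grasp_force: 30.0
```

>>> {"name": "apply_moves", "arguments": {"plan": [[[0, 0, 0.1, 0], [0, 0, 0, 0], [0, 0, 0, 0]]]}}

```text
t: 30.6
ee_pos: [0.5863, 0.0502, 0.0207]
tcp_rot: [[-0.0, 1.0, 0.0], [1.0, 0.0, 0.0], [0.0, 0.0, -1.0]]
wrist_force: [-0.8, 1.1, 4.0]
opening: 0.0273
grasp_force: 30.5
```

>>> {"name": "apply_moves", "arguments": {"plan": [[[0, 0, 0, 0], [0, 0, 0, 0], [0, 0, 0, 0], [0, 0, 0, 0], [0, 0, 0, 0], [0, 0, -0.5, 0], [0, 0, -1, 0], [0, 0, -2, 0], [0, 0, -3, 0], [0, 0, -4, 0], [0, 0, -4, 0], [0, 0, -4, 0], [0, 0, 0, 0]]], "jaw": 110}}

```text
t: 31.9
ee_pos: [0.5899, 0.0498, 0.2119]
tcp_rot: [[0.0, 1.0, 0.012], [1.0, -0.0, 0.001], [0.001, 0.012, -1.0]]
wrist_force: [0.4, -0.3, -0.4]
opening: 0.0485
grasp_force: 0.0
```

>>> {"name": "apply_moves", "arguments": {"plan": [[[3, -1.5, 0, 0], [3, -1.5, 0, 0], [3, -1.5, 0, 0], [3, -1.5, 0, 0], [3, -1.5, 0, 0], [3, -1, 0, 0], [3, 0, 0, 0], [3, 0, 0, 0], [0, 0, 0, 0], [0, 0, 0, 0], [0, 0, 0, 0]]]}}

```text
t: 33.0
ee_pos: [0.5011, 0.2887, 0.2054]
tcp_rot: [[0.001, 1.0, -0.0], [1.0, -0.001, -0.001], [-0.001, -0.0, -1.0]]
wrist_force: [-0.4, -1.3, 0.0]
opening: 0.0484
grasp_force: 0.0
```

```bash
python3 - <<'E'
from h import *
print(telemetry.observe()["ee_pos"])
def box(q): return cv2.minAreaRect((q[:,:2]*1000).astype(np.float32))
for n in ("side","top"):
    im,d=viewer.capture(n);cv2.imwrite(f"pics/{n}5.png",cv2.resize(im[60:330,140:500,::-1],None,fx=2,fy=2));P=cloud(n,d)
    x,y,z=P[...,0],P[...,1],P[...,2]
    q=P[(d>0)&(abs(x-.588)<.05)&(abs(y-.05)<.108)&(z>.028)&(z<.07)];print(n,"fan",len(q),box(q),np.percentile(q[:,2],[2,50,98]))
    q=P[(d>0)&(x>.44)&(x<.655)&(abs(y-.05)<.16)&(z>.03)&(z<.056)];print(n,"drawer",box(q))
    q=P[(d>0)&(abs(x-.43)<.07)&(abs(y+.305)<.07)&(z>.088)&(z<.1)];print(n,"lid",cv2.minEnclosingCircle((q[:,:2]*1000).astype(np.float32)))
E
```

```text
[0.50114122 0.28865691 0.20542896]
side fan 431 ((593.3963012695312, 53.13459396362305), (51.948509216308594, 208.12387084960938), 0.26836320757865906) [0.02871319 0.03478385 0.03928779]
side drawer ((559.7747802734375, 51.19353485107422), (190.47744750976562, 245.21212768554688), 0.15745113790035248)
side lid ((430.06512451171875, -307.6431579589844), 29.838565826416016)
top fan 689 ((584.333740234375, 50.83378982543945), (29.096040725708008, 199.47677612304688), 0.22079527378082275) [0.02894643 0.03449931 0.04059604]
top drawer ((558.6016845703125, 50.98121643066406), (236.35646057128906, 190.590087890625), 89.6734619140625)
top lid ((427.46075439453125, -304.7655944824219), 28.015024185180664)
```

View pics/top5.png

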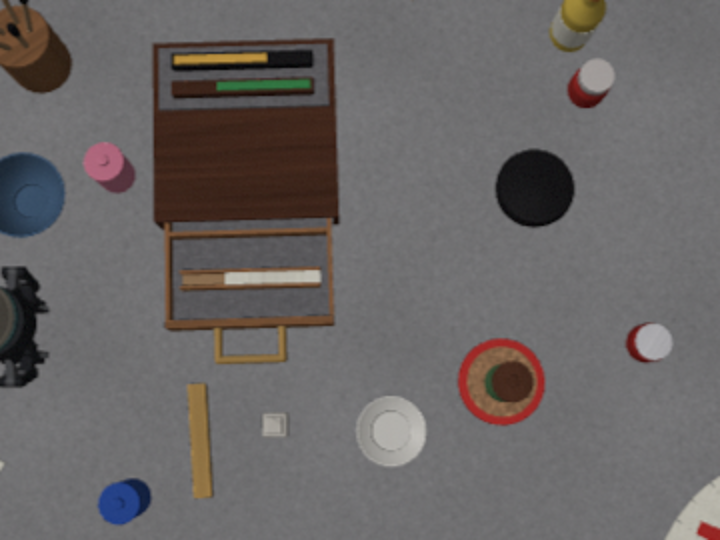

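The fan lies flat and centred in the bay at crop (250,278), with the drawer open. The jar stands on the stand at (505,380), and nothing else has moved.

```bash
python3 -c "
from plant import r
print(r.hand_in())"
```

```text
the job is handed in; nothing more can be done
None
```

I handed the job in after about 33 s of the 72 s allowed: the jar is upright on the red stand, the drawer is fully open and the fan lies flat and centred in its front compartment, with no bystander visibly moved; `hand_in()` gave no verdict.

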